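# Size a last pin in the hole gauge

## Task

Gauge the pin that stands in the square wooden block: begin at the widest hole of the steel gauge plate and step down hole by hole, each time putting at least half of the shank through, until you feel a hole refuse it when you press gently and squarely on it. Then put it back, pushed fully home to its head, in the narrowest hole that let it through, and leave it standing there. Never force the pin (15 N on the plate is too much), and leave the other pin in its round stand and the shoe, hammer and tin where they are.

Things in the scene. Friction and masses are not known exactly. Their poses are not given: they have to be found in the camera images.
- gauge: fixed bench gauge: dark wooden base 70 x 190 x 12 mm carrying, on four corner posts, a level steel plate 64 x 190 x 12 mm, its top 75 mm above the table, with four through holes in one row, 42 mm apart. Origin at the centre of the base's underside, y along the row from the widest hole to the narrowest; a tongue sticks out 21 mm beyond the narrow-hole end.
- gauge_plate (a joint): how far the sprung plate is pressed down, in m: 0 at rest, 0.010 at most. It starts to sink at about 2 N and then yields about 1 mm for every 4 N; at 10 mm it is rigid.
- hole1 (a point): centre of the mouth of hole 1 of the gauge, 23 mm bore with a 1 mm chamfer, at the plate's top face; the widest, 63 mm from the gauge's centre on its -y side. z points up out of the hole.
- hole2 (a point): centre of the mouth of hole 2 of the gauge, 20 mm bore with a 1 mm chamfer, at the plate's top face; 21 mm from the gauge's centre on its -y side. z points up out of the hole.
- hole3 (a point): centre of the mouth of hole 3 of the gauge, 17 mm bore with a 1 mm chamfer, at the plate's top face; 21 mm from the gauge's centre on its +y side. z points up out of the hole.
- hole4 (a point): centre of the mouth of hole 4 of the gauge, 14 mm bore with a 1 mm chamfer, at the plate's top face; the narrowest, 63 mm from the gauge's centre on its +y side, next to the tongue. z points up out of the hole.
- block: fixed square wooden block 70 x 70 x 62 mm in which the pin to be gauged stands, in a vertical 21 mm hole, its shoulder on the block's top. Origin at the centre of the block's underside, z up.
- stand: fixed round dark iron stand, 80 mm across at the foot, tapering to 36 mm, 62 mm high, in which the other pin stands in the same way; that pin is to be left alone. Origin at the centre of its underside, z up.
- pin_a: loose last-jack pin, 0.13 to 0.25 kg: round steel shank under a square hardwood head 24 x 24 x 45 mm. Origin at the shoulder, the centre of the head's underside; z up the head, x and y square to its flat sides. The two pins look alike, heads the same, but one shank is 18.5 mm thick, the other 15.5 mm; which is which is not told, and either may stand in the block.
- pin_a_tip (a point): centre of the foot of this pin's shank (1 mm chamfer), 50 mm below the shoulder; z up the pin.
- pin_b: loose last-jack pin, 0.13 to 0.25 kg: round steel shank under a square hardwood head 24 x 24 x 45 mm. Origin at the shoulder, the centre of the head's underside; z up the head, x and y square to its flat sides. The two pins look alike, heads the same, but one shank is 18.5 mm thick, the other 15.5 mm; which is which is not told, and either may stand in the block.
- pin_b_tip (a point): centre of the foot of this pin's shank (1 mm chamfer), 50 mm below the shoulder; z up the pin.
- shoe: grey shoe, 240 x 70 mm, 95 mm high, its toe to +x. Bystander, to be left where it is. Origin at the centre of its underside.
- hammer: small hammer lying flat, its handle along x. Bystander, to be left where it is. Origin at the centre of its underside.
- tin: flat round polish tin, 76 mm across, 30 mm high. Bystander, to be left where it is. Origin at the centre of its underside.
Things that resemble listed ones, but are neither listed nor needed, are in the scene too. Leave any purple look-alike of the pin_b alone.

How it is judged:
By the outcome, as a careful person would: the job done as asked, in the order asked, and still so for the second after the job is handed in, with the robot touching nothing.
It also fails if it takes over 72 s, if anything falls off the work surface, if the arm or the gripper's body presses on something with over 40 N, if the wrist force passes 120 N, or if a joint passes its speed limit or range.

## Robot

A 6-joint arm with a two-finger parallel gripper is mounted at the origin on the work surface. World frame = base frame: x ahead of the robot, y to its left, z up, the work surface at z = 0. Lengths are in m, angles in rad, forces in N, time in s.
With the tool pointing down it reaches from about 0.35 to 0.875 m from the base axis. Payload 4.2 kg.
Tool frame: the origin (TCP) lies between the finger pads; the fingertips stand 22 mm ahead of it and the grasp point (between the pads) lies 3 mm ahead of it; z points along the fingers, x is the direction in which the jaws open and shut, and the axes are right-handed (so a half turn about z gives the same grasp; the last joint's range is limited). The gripper opens to 85 mm and grips with 20 to 120 N. Pads are 22 mm wide; open, the fingers measure 114 mm over their backs; the gripper's body (76 mm by 85 mm) begins 54 mm behind the grasp point. The pads swing forward as they close: fully open they stand 13 mm farther back than shut.
Start: joints at [-1.069, 0.385, 0.008, 0, -1.194, -0.259], TCP at [0.15, -0.607, 0.253] pointing down, gripper open.
Joint ranges: [-3.14, 3.14], [-1.21, 2.06], [-1.07, 1.41], [-3.16, 2.05], [-2.99, -0.16], [-3.1, 3.1]. Speed limits (rad/s): [2.79, 2.79, 3.14, 3.14, 3.14, 3.14].

## Interface

Orientations are given as a unit quaternion [w, x, y, z].
In Python, from station import manip gives the robot as it stands.
- The arm moves only by the tool jog_arm, never from a script. Its argument "rows" is one flat list of numbers, 4 for each row, row after row: the shift along the tool's x, y, z in cm, then the turn about the tool's z in rad. In form: [x, y, z, roll, x, y, z, roll, ...]. A call has 1 to 8 rows; each row is the pose to reach, as a shift and turn from the pose commanded when the call began, along the tool's axes at that moment; what a row does not reach only later rows make up. A row lasts 1/12 s, in which the tool goes at most 41.7 mm and 7.16 degrees, less where a joint would pass 70% of its speed; a pose out of reach is approached as far as the arm can. A call with a gripper value outside its range is refused whole. "gripper" is the opening, from 0 (shut) to 1 (fully open), set as the call begins (left out, the last holds). The fingers move at their own pace and stop on an object; "grip_force" is the grip in N (left out, the last holds). Time passes only in rows, so rows that repeat a pose let the fingers close. It gives the time, the measured TCP pose, the force and the opening at its end, in the units of the state.
- manip.read_state(): the state, without advancing time (a new reading comes with each control period).
- manip.grab_frame(name): name is "scene" or "top"; returns (picture, depth): 400x640x3 uint8, red, green, blue; 400x640 float32, m along the optical axis (not along the pixel's ray), 0 where there is no reading.
- manip.camera_params(name): a dict with "fov_y" (degrees; the focal length in pixels is half the picture's height over the tangent of half this angle, whatever the lens; pixels are square), "cx", "cy" (the principal point, pixels), "T" (4x4, takes a point from camera to world coordinates). Camera axes: x right, y down, z forward; pixel columns grow to the right and rows downward; lengths in m; the calibration is good to about 2 mm. A picture is of the moment at which its call begins. camera_params takes no time and is no camera call.
- manip.close_job(): hands the job in, once; it reports no verdict.
Trained networks look in the newest picture that a camera, given by its name, has taken for a name from the list of things; names that differ only in an ending like _2 or _b are one class to them, and where a whole thing is asked for, a point or a joint stands for the part that bears it (a point fixed in the world has none). Each returns a list of dicts, best first, with "score" (0 to 1); they miss things now and then, are a little off and sometimes report something else, mostly with a low value. They report only what shows in the picture. A call takes as long as a camera call. They do not tell look-alikes from the thing itself.
- manip.outline_of(camera, thing): "pixels" (400x640 bool, what is visible of it) and "bbox" ([left, top, right, bottom] in pixels, round what is visible of it).
The state is a dict: "clock": time; "joints": joint angles; "qvel": joint speeds; "joint_efforts": joint torques, N m; "position": TCP position; "tool_rot": TCP orientation; "wrist_force": force on the tool from outside, world axes, zero at the start; "wrist_torque": the same for the moment, N m; "gripper_width": finger opening in m.
Only numpy, scipy, OpenCV 4.12 (cv2) and the standard library are available. Lean on these libraries where they do the work, as an engineer would, in place of code of your own. Each camera call takes 0.05 s, during which the arm holds its last target. There are 200 camera calls.

## Working session

There is one attempt and no reset: what is moved stays moved. The work goes in short steps, Python scripts to look and compute and a tool call to move; the robot and the scene stay as the last step left them, time stands still between calls to the robot, and variables do not carry over. Pictures are saved under pics/ and viewed, about 8 in all and at most 12, crops included, and the job is handed in when it is done.

Besides the shell and the picture viewer there is one more tool, called by a JSON object that holds its "name" and its "arguments", one argument or row to a line. jog_arm: Moves the arm, as the interface text tells. Its arguments: {"type":"object","properties":{"rows":{"type":"array","items":{"type":"number"}},"gripper":{"type":"number"},"grip_force":{"type":"number"}},"required":["rows"]}

```bash
mkdir -p pics; cat > h.py <<'E'
import numpy as np, cv2
from station import manip
def cam(n):
    p=manip.camera_params(n); return 200/np.tan(np.radians(p['fov_y'])/2),p['cx'],p['cy'],np.array(p['T'])
def cloud(n,depth):
    f,cx,cy,T=cam(n); v,u=np.mgrid[:400,:640]
    P=np.stack([(u-cx)/f*depth,(v-cy)/f*depth,depth],-1)
    return P@T[:3,:3].T+T[:3,3]
def proj(n,X):
    f,cx,cy,T=cam(n); c=(np.asarray(X)-T[:3,3])@T[:3,:3]
    return c[...,:2]/c[...,2:]*f+[cx,cy]
E
python3 - <<'E'
from h import *
for n in('scene','top'):
    im,d=manip.grab_frame(n); np.savez('f_'+n,im=im,d=d); cv2.imwrite(f'pics/{n}.png',im[...,::-1])
    P=cloud(n,d); print(n,manip.camera_params(n)['fov_y'],cam(n)[3].round(3).tolist())
    for t in('gauge','block','stand','pin_a','shoe','hammer','tin'):
        for r in manip.outline_of(n,t):
            m=r['pixels']&(d>0); Q=P[m]
            if len(Q): print(t,round(r['score'],2),np.array(r['bbox']).tolist(),np.median(Q,0).round(3),Q[:,2].max().round(3))
print(manip.read_state())
E
```

```text
scene 43.02681708028215 [[0.303, 0.727, -0.616, 1.294], [0.953, -0.241, 0.184, -0.197], [-0.015, -0.643, -0.766, 0.945], [0.0, 0.0, 0.0, 1.0]]
gauge 0.63 [249.7, 166.2, 331.0, 242.0] [ 0.551 -0.042  0.071] 0.081
block 0.7 [390.1, 147.6, 422.6, 185.5] [0.532 0.249 0.053] 0.068
pin_a 0.72 [253.9, 167.7, 329.1, 225.2] [ 0.542 -0.04   0.074] 0.081
pin_a 0.66 [399.5, 140.6, 415.9, 163.7] [0.514 0.257 0.092] 0.11
pin_a 0.65 [171.1, 179.6, 190.7, 200.1] [ 0.469 -0.27   0.092] 0.111
pin_a 0.62 [439.0, 139.5, 451.9, 171.9] [0.525 0.354 0.072] 0.098
shoe 0.68 [213.9, 240.7, 254.4, 350.0] [ 0.776 -0.215  0.065] 0.1
hammer 0.73 [364.2, 206.4, 470.3, 285.5] [0.72  0.174 0.022] 0.032
tin 0.75 [301.2, 248.1, 335.1, 282.9] [ 0.714 -0.031  0.028] 0.035
top 55.48804168281625 [[0.056, -0.966, 0.251, 0.396], [-0.998, -0.055, 0.011, 0.025], [0.003, -0.252, -0.968, 0.868], [0.0, 0.0, 0.0, 1.0]]
gauge 0.85 [309.6, 197.4, 406.6, 263.5] [ 0.536 -0.03   0.075] 0.081
gauge 0.25 [209.6, 225.5, 226.8, 245.6] [0.505 0.262 0.105] 0.11
block 0.65 [196.9, 216.4, 246.4, 258.9] [0.5   0.254 0.062] 0.109
stand 0.93 [44
[... 706 characters left out ...]
2  0.105] 0.111
{'clock': 0.8, 'joints': array([-1.06940550e+00,  3.84671501e-01,  7.89078461e-03,  6.96822449e-07,
       -1.19396684e+00, -2.58599492e-01]), 'qvel': array([0.00116326, 0.000112  , 0.00077655, 0.00029702, 0.00148269,
       0.00024443]), 'joint_efforts': array([-1.74475235e-04, -3.92027879e+01,  1.88608575e+01,  4.19044644e+00,
       -3.02800427e-04,  2.07835200e-06]), 'position': array([ 0.15027841, -0.60664559,  0.25332579]), 'tool_rot': array([ 2.22826416e-05,  6.16273773e-01,  7.87531991e-01, -9.91573450e-06]), 'wrist_force': array([ 0.03018081,  0.25795145, -0.6551612 ]), 'wrist_torque': array([0.0043012 , 0.00838978, 0.01996842]), 'gripper_width': 0.08534312094174278}
```

```bash
python3 - <<'E'
from h import *
t=cv2.imread('pics/top.png')
a=cv2.resize(t[180:310,150:500],(800,297),interpolation=cv2.INTER_CUBIC)
s=cv2.imread('pics/scene.png'); b=cv2.resize(s[130:250,160:480],(800,300),interpolation=cv2.INTER_CUBIC)
cv2.imwrite('pics/c1.png',np.vstack([a,b]))
E
```

```text
(no output)
```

View pics/c1.png

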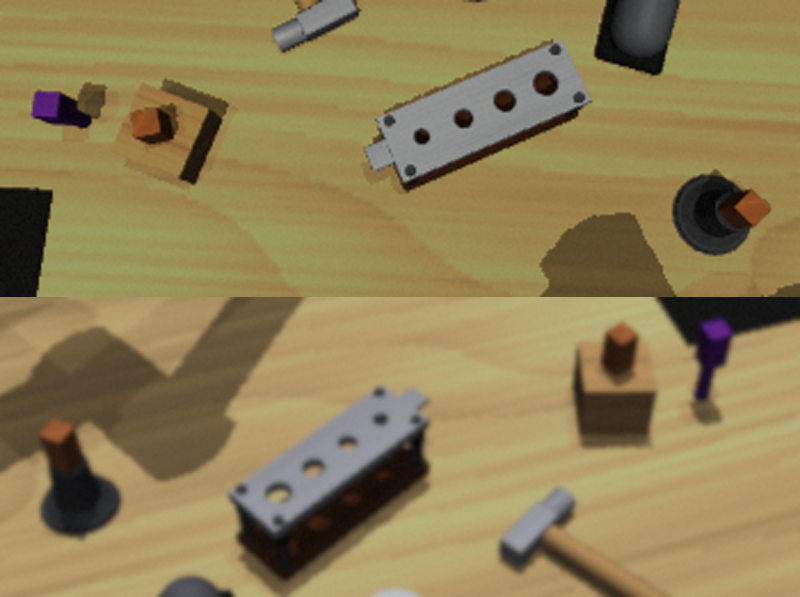

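View pics/top.png

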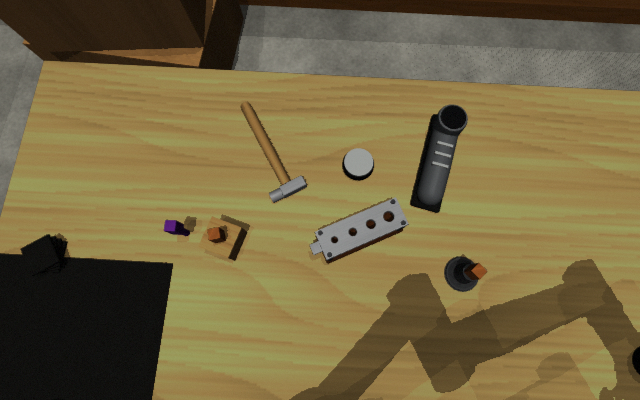

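The orange-headed pin at top (217,236) stands in the square block, so it is the one to gauge. The one at (474,272) is in the round stand and the purple one at (172,228) is the look-alike; both stay where they are. The gauge tongue is on the left, so the widest hole is the right-hand one at (388,216).

```bash
cat > meas.py <<'E'
from h import *
def plane_rect(P,m):
    pts=(P[m][:,:2]*1000).astype(np.float32)
    (c,s,a)=cv2.minAreaRect(pts); return np.array(c)/1000,s,a,np.median(P[m][:,2])
def run(n):
    z=np.load(f'f_{n}.npz'); d=z['d']; im=z['im']; P=cloud(n,d)
    X,Y,Z=P[...,0],P[...,1],P[...,2]; ok=d>0
    box=lambda x,y,r:(abs(X-x)<r)&(abs(Y-y)<r)&ok
    print(n,'head',plane_rect(P,box(.505,.263,.035)&(Z>.1)), (box(.505,.263,.035)&(Z>.1)).sum())
    print(' block',plane_rect(P,box(.505,.258,.06)&(abs(Z-.062)<.006)))
    print(' table',np.median(Z[box(.6,.1,.03)]))
    m=(box(.537,-.03,.13)&(abs(Z-.075)<.007)); print(' plate',plane_rect(P,m))
    # holes: dark blobs, plate-plane intersection
    H=np.zeros((400,640),np.uint8); H[m]=255; H=cv2.morphologyEx(H,cv2.MORPH_OPEN,np.ones((2,2),np.uint8))
    cs,h=cv2.findContours(H,cv2.RETR_CCOMP,cv2.CHAIN_APPROX_NONE)
    f,cx,cy,T=cam(n)
    for c,hh in zip(cs,h[0]):
        if hh[3]>=0 and cv2.contourArea(c)>15:
            (u,v),(w,l),_=cv2.minAreaRect(c)
            r=T[:3,:3]@np.array([(u-cx)/f,(v-cy)/f,1]); X0=T[:3,3]+r*(.075-T[2,3])/r[2]
            print('  hole',round(u,1),round(v,1),round(cv2.contourArea(c)),X0.round(4))
if __name__=='__main__':
    np.set_printoptions(suppress=True,precision=4)
    run('top'); run('scene')
E
python3 meas.py
```

```text
top head (array([0.5065, 0.2663]), (24.417133331298828, 24.294164657592773), 16.009111404418945, np.float64(0.10696152091000977)) 153
 block (array([0.5068, 0.2666]), (70.99658203125, 69.7853012084961), 72.81786346435547, np.float64(0.062183774018534255))
 table 0.0003072432406837078
 plate (array([ 0.5365, -0.0247]), (64.19287109375, 211.3721923828125), 26.63303565979004, np.float64(0.07492937112600895))
  hole 334.8 240.2 40 [0.5107 0.0207 0.075 ]
  hole 353.5 232.5 57 [ 0.5293 -0.0178  0.075 ]
  hole 371.3 224.8 76 [ 0.5479 -0.0546  0.075 ]
  hole 389.0 217.0 95 [ 0.5668 -0.0919  0.075 ]
scene head (array([0.5083, 0.2611]), (24.274986267089844, 24.981210708618164), 15.442849159240723, np.float64(0.10565002339673213)) 87
 block (array([0.5081, 0.2614]), (70.93374633789062, 77.02630615234375), 71.99974060058594, np.float64(0.06111474180085885))
 table -0.0007187940302760265
 plate (array([ 0.5361, -0.0302]), (68.6707534790039, 212.96507263183594), 26.559253692626953, np.float64(0.07419706779964785))
  hole 272.3 209.8 58 [ 0.5755 -0.0932  0.075 ]
  hole 286.0 199.5 44 [ 0.5562 -0.0563  0.075 ]
  hole 299.5 189.5 29 [ 0.5367 -0.0189  0.075 ]
  hole 313.0 180.0 17 [0.5181 0.0193 0.075 ]
```

```bash
cat > go.py <<'E'
import sys; from h import *
from scipy.spatial.transform import Rotation as R
s=manip.read_state(); q=s['tool_rot']; M=R.from_quat([*q[1:],q[0]]).as_matrix()
print('clk %.2f'%s['clock'],'pos',s['position'].round(4),'yaw %.3f'%np.arctan2(M[1,0],M[0,0]),'tilt %.4f %.4f'%(M[0,2],M[1,2]),'F',s['wrist_force'].round(1),'w %.4f'%s['gripper_width'])
for a in sys.argv[1:]:
    t=np.array([float(x) for x in a.split(',')]); print(a,'-> cm',((t-s['position'])@M*100).round(2))
E
python3 go.py .40,-.30,.253 .5065,.2665,.2
```

```text
clk 0.80 pos [ 0.1503 -0.6066  0.2533] yaw 1.814 tilt 0.0000 -0.0000 F [ 0.   0.3 -0.7] w 0.0853
.40,-.30,.253 -> cm [2.376e+01 3.161e+01 3.000e-02]
.5065,.2665,.2 -> cm [76.19 55.57  5.33]
```

{"name": "jog_arm", "arguments": {
  "rows": [23.8,31.6,0,-0.03,23.8,31.6,0,-0.03,23.8,31.6,0,-0.03,23.8,31.6,0,-0.03,23.8,31.6,0,-0.03,23.8,31.6,0,-0.03,76.2,55.6,2,-0.03,76.2,55.6,2,-0.03],
  "gripper": 0.65
}}

```text
clock: 1.47
position: [0.3324, -0.3311, 0.251]
tool_rot: [0.0, 0.604, 0.797, 0.0]
wrist_force: [-0.2, 1.2, -0.9]
gripper_width: 0.0555
```

```bash
python3 go.py .5065,.2665,.2
```

```text
clk 1.47 pos [ 0.3324 -0.3311  0.251 ] yaw 1.844 tilt 0.0005 -0.0003 F [-0.2  1.2 -0.9] w 0.0555
.5065,.2665,.2 -> cm [52.85 32.88  5.09]
```

{"name": "jog_arm", "arguments": {
  "rows": [52.8,32.9,2,0,52.8,32.9,2,0,52.8,32.9,2,0,52.8,32.9,2,0,52.8,32.9,2,0,52.8,32.9,2,0,52.8,32.9,2,0,52.8,32.9,2,0]
}}

```text
clock: 2.13
position: [0.4249, -0.0108, 0.2408]
tool_rot: [0.0, 0.604, 0.797, 0.001]
wrist_force: [1.4, -0.0, -0.7]
gripper_width: 0.0556
```

```bash
python3 go.py .5065,.2665,.2
```

```text
clk 2.13 pos [ 0.4249 -0.0108  0.2408] yaw 1.844 tilt 0.0015 0.0004 F [ 1.4 -0.  -0.7] w 0.0556
.5065,.2665,.2 -> cm [24.5  15.33  4.1 ]
```

{"name": "jog_arm", "arguments": {
  "rows": [22.0,13.8,3.5,0,22.0,13.8,3.5,0,22.0,13.8,3.5,0,22.0,13.8,3.5,0,22.0,13.8,3.5,0,22.0,13.8,3.5,0,22.0,13.8,3.5,0,22.0,13.8,3.5,0]
}}

```text
clock: 2.8
position: [0.499, 0.239, 0.2041]
tool_rot: [-0.0, 0.603, 0.798, -0.0]
wrist_force: [1.2, -0.1, -0.1]
gripper_width: 0.0555
```

```bash
python3 go.py .5065,.2665,.2 .5065,.2665,.091
```

```text
clk 2.80 pos [0.499  0.239  0.2041] yaw 1.847 tilt -0.0005 -0.0006 F [ 1.2 -0.1 -0.1] w 0.0555
.5065,.2665,.2 -> cm [2.44 1.47 0.41]
.5065,.2665,.091 -> cm [ 2.44  1.47 11.31]
```

{"name": "jog_arm", "arguments": {
  "rows": [2.4,1.5,0,0,2.4,1.5,0,0,2.4,1.5,0,0,2.4,1.5,0,0]
}}

```text
clock: 3.13
position: [0.5061, 0.2622, 0.2053]
tool_rot: [-0.0, 0.605, 0.796, -0.0]
wrist_force: [0.4, 0.2, -0.0]
gripper_width: 0.0553
```

```bash
python3 go.py .5065,.2665,.091; python3 - <<'E'
from h import *
im,d=manip.grab_frame('top'); P=cloud('top',d)
# tool visible? finger points
X,Y,Z=P[...,0],P[...,1],P[...,2]
m=(d>0)&(abs(X-.5065)<.08)&(abs(Y-.2665)<.08)&(Z>.13)
print(m.sum(),P[m].min(0),P[m].max(0)); cv2.imwrite('pics/pre.png',cv2.resize(im[160:300,130:330,::-1],(800,560),interpolation=cv2.INTER_CUBIC))
E
```

```text
clk 3.13 pos [0.5061 0.2622 0.2053] yaw 1.843 tilt -0.0005 -0.0003 F [ 0.4  0.2 -0. ] w 0.0553
.5065,.2665,.091 -> cm [ 0.4   0.16 11.43]
17361 [0.42650436 0.19592059 0.18787758] [0.54743276 0.34576608 0.54549981]
```

View pics/pre.png

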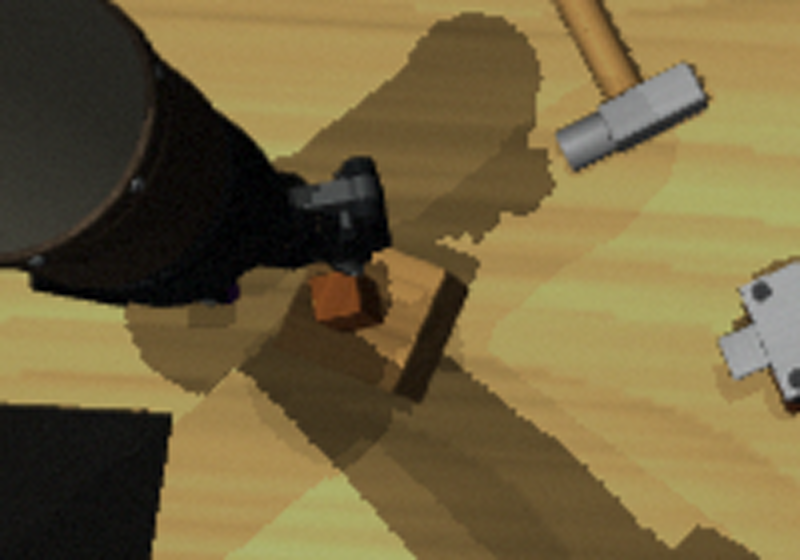

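Crop: pin head at (340,300) in the block with the gripper just above and behind it, and the purple pin at (225,290) clear. I'll descend now.

{"name": "jog_arm", "arguments": {
  "rows": [0.3,0.1,3,0,0.3,0.1,6,0,0.3,0.1,8.5,0,0.3,0.1,10.5,0,0.3,0.1,11.3,0,0.3,0.1,11.3,0,0.3,0.1,11.3,0]
}}

```text
clock: 3.77
position: [0.5071, 0.2662, 0.0931]
tool_rot: [0.0, 0.604, 0.797, 0.0]
wrist_force: [0.6, 0.3, 0.2]
gripper_width: 0.0554
```

```bash
python3 go.py .5065,.2665,.091
```

```text
clk 3.77 pos [0.5071 0.2662 0.0931] yaw 1.843 tilt 0.0009 0.0002 F [0.6 0.3 0.2] w 0.0554
.5065,.2665,.091 -> cm [ 0.05 -0.05  0.21]
```

{"name": "jog_arm", "arguments": {
  "rows": [0.05,-0.05,0.1,0,0.05,-0.05,0.1,0,0.05,-0.05,0.1,0,0.05,-0.05,0.1,0,0.05,-0.05,0.1,0,0.05,-0.05,0.1,0,0.05,-0.05,0.1,0,0.05,-0.05,0.1,0],
  "gripper": 0,
  "grip_force": 60
}}

```text
clock: 4.43
position: [0.5067, 0.2672, 0.0928]
tool_rot: [0.0, 0.604, 0.797, 0.001]
wrist_force: [-0.2, -1.0, 7.0]
gripper_width: 0.0234
```

{"name": "jog_arm", "arguments": {
  "rows": [0,0,-1,0,0,0,-2.5,0,0,0,-4.5,0,0,0,-6.5,0,0,0,-8.5,0,0,0,-9.5,0,0,0,-9.5,0,0,0,-9.5,0]
}}

```text
clock: 5.1
position: [0.5056, 0.2667, 0.1861]
tool_rot: [-0.0, 0.605, 0.797, 0.0]
wrist_force: [-0.1, 0.2, -2.6]
gripper_width: 0.0232
```

```bash
python3 go.py .5685,-.0905,.187; python3 - <<'E'
from h import *
for n in('top','scene'):
    im,d=manip.grab_frame(n); np.savez('f_'+n,im=im,d=d)
np.set_printoptions(precision=4,suppress=True)
# refine gauge: fit plate rect + tongue by image gradient using initial frame
import json
from scipy.optimize import minimize
g=cv2.imread('pics/top.png'); f=cv2.cvtColor(g,cv2.COLOR_BGR2GRAY).astype(np.float32); f=cv2.GaussianBlur(f,(0,0),.6)
def cost(p):
    x,y,a=p; c,s=np.cos(a),np.sin(a); R=np.array([[c,-s],[s,c]])
    th=np.linspace(0,2*np.pi,60)[:,None]; w=np.hstack([np.cos(th),np.sin(th)]); e=0
    def S(q):
        uv=proj('top',np.c_[q@R.T+[x,y],np.full(len(q),.075)]).astype(np.float32)
        return cv2.remap(f,uv[:,0:1],uv[:,1:2],cv2.INTER_LINEAR)
    for yy,r in((-.063,.0125),(-.021,.011),(.021,.0095),(.063,.008)):
        e+= -(S(w*(r+.0015)+[0,yy]).mean()-S(w*(r-.003)+[0,yy]).mean())
    t=np.linspace(-1,1,60)[:,None]; 
    for ax,h,L in((0,.032,.095),(1,.095,.032)):
        for sg in(-1,1):
            for k in(-1,1):
                q=np.zeros((60,2)); q[:,1-ax]=t[:,0]*L*.9; q[:,ax]=sg*(h-k*.002)
                e-= k*S(q).mean()*.5
    return e
best=min((minimize(cost,[.541+dx,-.034+dy,.465],method='Nelder-Mead',options=dict(initial_simplex=np.array([[.541+dx,-.034+dy,.465],[.544+dx,-.034+dy,.465],[.541+dx,-.031+dy,.465],[.541+dx,-.034+dy,.485]]))) for dx in(-.003,0,.003) for dy in(-.003,0,.003)),key=lambda r:r.fun)
print(best.x,best.fun); x,y,a=best.x
for yy in(-.063,-.021,.021,.063): print('hole',x-np.sin(a)*yy,y+np.cos(a)*yy)
E
```

```text
clk 5.10 pos [0.5056 0.2667 0.1861] yaw 1.843 tilt -0.0004 0.0006 F [-0.1  0.2 -2.6] w 0.0232
.5685,-.0905,.187 -> cm [-36.1   -3.55  -0.12]Traceback (most recent call last):
  File "<stdin>", line 24, in <module>
  File "<stdin>", line 24, in <genexpr>
    res = _minimize_neldermead(fun, x0, args, callback, bounds=bounds,
                               **options)
    fxr = func(xr)
    fx = function(np.copy(x), *(wrapper_args + args))
  File "<stdin>", line 22, in cost
  File "<stdin>", line 13, in S
  File "h.py", line 10, in proj
    f,cx,cy,T=cam(n); c=(np.asarray(X)-T[:3,3])@T[:3,:3]
              ~~~^^^
  File "h.py", line 4, in cam
    p=manip.camera_params(n); return 200/np.tan(np.radians(p['fov_y'])/2),p['cx'],p['cy'],np.array(p['T'])
ValueError: time passes only in moves, steps and waits
```

```bash
sed -i 's/^def cam(n):/import functools\n@functools.lru_cache\ndef cam(n):/' h.py; cat > fit.py <<'E'
from h import *
from scipy.optimize import minimize
g=cv2.imread('pics/top.png'); f=cv2.GaussianBlur(cv2.cvtColor(g,cv2.COLOR_BGR2GRAY).astype(np.float32),(0,0),.6)
th=np.linspace(0,2*np.pi,60)[:,None]; w=np.hstack([np.cos(th),np.sin(th)]); t=np.linspace(-1,1,60)
def cost(p):
    x,y,a=p; c,s=np.cos(a),np.sin(a); R=np.array([[c,-s],[s,c]]); e=0
    def S(q):
        uv=proj('top',np.c_[q@R.T+[x,y],np.full(len(q),.075)]).astype(np.float32)
        return cv2.remap(f,uv[:,0:1],uv[:,1:2],cv2.INTER_LINEAR).mean()
    for yy,r in((-.063,.0125),(-.021,.011),(.021,.0095),(.063,.008)):
        e-=S(w*(r+.0015)+[0,yy])-S(w*(r-.003)+[0,yy])
    for ax,h,L in((0,.032,.095),(1,.095,.032)):
        for sg in(-1,1):
            for k in(-1,1):
                q=np.zeros((60,2)); q[:,1-ax]=t*L*.9; q[:,ax]=sg*(h-k*.002); e-=k*S(q)*.5
    return e
def run(dx,dy):
    p=np.array([.541+dx,-.034+dy,.465]); return minimize(cost,p,method='Nelder-Mead',options=dict(initial_simplex=p+np.vstack([np.zeros(3),np.diag([.003,.003,.02])])))
rs=sorted((run(a,b) for a in(-.003,0,.003) for b in(-.003,0,.003)),key=lambda r:r.fun)
for r in rs[:3]: print(r.x.round(4),round(r.fun,1))
x,y,a=rs[0].x
for yy in(-.063,-.021,.021,.063): print('hole',(x-np.sin(a)*yy).round(4),(y+np.cos(a)*yy).round(4))
E
python3 fit.py
```

```text
[ 0.5408 -0.0342  0.4657] -439.5
[ 0.5408 -0.0343  0.4657] -439.4
[ 0.5408 -0.0342  0.4651] -439.4
hole 0.5691 -0.0905
hole 0.5502 -0.053
hole 0.5313 -0.0155
hole 0.5125 0.0221
```

```bash
python3 - <<'E'
from h import *
np.set_printoptions(precision=4,suppress=True)
L=[]
for n in('top','scene'):
    z=np.load(f'f_{n}.npz'); im,d=z['im'],z['d']; P=cloud(n,d); X,Y,Z=P[...,0],P[...,1],P[...,2]
    m=(d>0)&(abs(X-.506)<.05)&(abs(Y-.267)<.05)&(Z>.1)&(Z<.24)
    hsv=cv2.cvtColor(im,cv2.COLOR_RGB2HSV); o=m&(hsv[...,0]<14)&(hsv[...,1]>120)
    print(n,m.sum(),o.sum(),P[o].min(0),P[o].max(0)) if o.any() else print(n,0)
    u,v=proj(n,np.array([.506,.267,.15])).astype(int)
    u=np.clip(u,50,590);v=np.clip(v,45,355)
    L.append(cv2.resize(im[v-45:v+45,u-50:u+50,::-1],(400,360),interpolation=cv2.INTER_CUBIC))
cv2.imwrite('pics/lift.png',np.hstack(L))
E
```

```text
top 331 91 [0.4909 0.2281 0.1358] [0.5065 0.276  0.2352]
scene 764 132 [0.4957 0.25   0.1598] [0.5269 0.2796 0.2319]
```

View pics/lift.png

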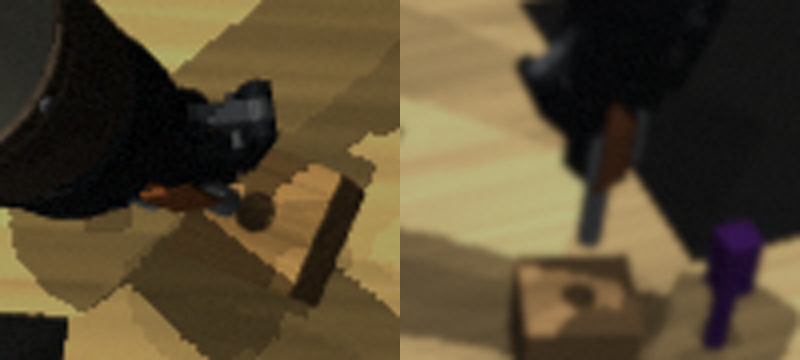

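The pin is lifted, upright and centred in the jaws; the block hole shows at left (255,210), and the purple pin is untouched. Next is hole 1.

{"name": "jog_arm", "arguments": {
  "rows": [-36.1,-3.5,-0.1,0,-36.1,-3.5,-0.1,0,-36.1,-3.5,-0.1,0,-36.1,-3.5,-0.1,0,-36.1,-3.5,-0.1,0,-36.1,-3.5,-0.1,0,-36.1,-3.5,-0.1,0,-36.1,-3.5,-0.1,0]
}}

```text
clock: 5.87
position: [0.5636, -0.0634, 0.1856]
tool_rot: [-0.001, 0.604, 0.797, -0.001]
wrist_force: [1.4, 0.3, -0.1]
gripper_width: 0.0235
```

{"name": "jog_arm", "arguments": {
  "rows": [0,0,0,0,0,0,0,0,0,0,0,0]
}}

```text
clock: 6.12
position: [0.5637, -0.0617, 0.1857]
tool_rot: [-0.001, 0.605, 0.796, -0.001]
wrist_force: [0.2, 0.4, -0.9]
gripper_width: 0.0231
```

```bash
python3 go.py .5695,-.0904,.165
```

```text
clk 6.12 pos [ 0.5637 -0.0617  0.1857] yaw 1.842 tilt -0.0028 -0.0001 F [ 0.2  0.4 -0.9] w 0.0231
.5695,-.0904,.165 -> cm [-2.92 -0.21  2.07]
```

{"name": "jog_arm", "arguments": {
  "rows": [-2.9,-0.2,0.5,0,-2.9,-0.2,1.5,0,-2.9,-0.2,1.7,0,-2.9,-0.2,1.7,0,-2.9,-0.2,1.7,0]
}}

```text
clock: 6.53
position: [0.5701, -0.0886, 0.1699]
tool_rot: [-0.0, 0.604, 0.797, -0.0]
wrist_force: [0.1, 0.6, -1.3]
gripper_width: 0.0237
```

```bash
python3 go.py .5695,-.0904,.1558; python3 - <<'E'
from h import *
L=[]
for n in('top','scene'):
    im,d=manip.grab_frame(n); u,v=proj(n,np.array([.5691,-.0905,.08])).astype(int)
    L.append(cv2.resize(im[v-45:v+45,u-50:u+50,::-1],(400,360),interpolation=cv2.INTER_CUBIC))
cv2.imwrite('pics/h1.png',np.hstack(L))
E
```

```text
clk 6.53 pos [ 0.5701 -0.0886  0.1699] yaw 1.846 tilt -0.0009 -0.0001 F [ 0.1  0.6 -1.3] w 0.0237
.5695,-.0904,.1558 -> cm [-0.16 -0.11  1.41]
```

View pics/h1.png

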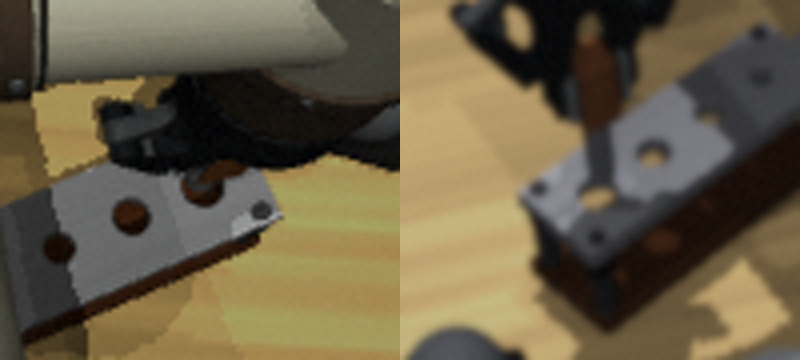

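The shank hangs upright over the hole 1 mouth (left crop (205,185), right crop (598,190)). I'll lower it with force checks.

{"name": "jog_arm", "arguments": {
  "rows": [-0.1,-0.1,0.6,0,-0.1,-0.1,1.1,0,-0.1,-0.1,1.3,0,-0.1,-0.1,1.5,0,-0.1,-0.1,1.6,0,-0.1,-0.1,1.7,0,-0.1,-0.1,1.7,0,-0.1,-0.1,1.7,0]
}}

```text
clock: 7.3
position: [0.5697, -0.0911, 0.1532]
tool_rot: [0.0, 0.604, 0.797, 0.0]
wrist_force: [0.0, -0.0, -1.7]
gripper_width: 0.0231
```

```bash
python3 go.py .5695,-.0904,.116
```

```text
clk 7.30 pos [ 0.5697 -0.0911  0.1532] yaw 1.844 tilt 0.0002 -0.0000 F [ 0.  -0.  -1.7] w 0.0231
.5695,-.0904,.116 -> cm [ 0.07 -0.    3.72]
```

{"name": "jog_arm", "arguments": {
  "rows": [0,0,0.3,0,0,0,0.6,0,0,0,0.9,0,0,0,1.2,0,0,0,1.2,0]
}}

```text
clock: 7.72
position: [0.569, -0.0911, 0.1402]
tool_rot: [-0.001, 0.604, 0.797, -0.001]
wrist_force: [-0.6, 0.1, -1.5]
gripper_width: 0.0231
```

{"name": "jog_arm", "arguments": {
  "rows": [0,0,0.6,0,0,0,1.2,0,0,0,1.8,0,0,0,2.4,0,0,0,2.6,0,0,0,2.6,0]
}}

```text
clock: 8.22
position: [0.569, -0.0911, 0.1141]
tool_rot: [-0.001, 0.604, 0.797, -0.001]
wrist_force: [-0.5, 0.6, -2.0]
gripper_width: 0.0233
```

Hole 1 passed: about 41 mm deep with no contact force. Raising and moving to hole 2.

{"name": "jog_arm", "arguments": {
  "rows": [0,0,-1.5,0,0,0,-3.5,0,0,0,-5.2,0,0,0,-5.4,0,2,-0.4,-5.4,0,4.15,-0.75,-5.4,0,4.15,-0.75,-5.4,0,4.15,-0.75,-5.4,0]
}}

```text
clock: 8.88
position: [0.5507, -0.0525, 0.1688]
tool_rot: [-0.0, 0.604, 0.797, -0.0]
wrist_force: [-0.5, 0.2, -1.1]
gripper_width: 0.0233
```

```bash
python3 go.py .5506,-.0529,.1558
```

```text
clk 8.88 pos [ 0.5507 -0.0525  0.1688] yaw 1.845 tilt -0.0005 0.0000 F [-0.5  0.2 -1.1] w 0.0233
.5506,-.0529,.1558 -> cm [-0.03 -0.02  1.3 ]
```

{"name": "jog_arm", "arguments": {
  "rows": [0,0,0.6,0,0,0,1.0,0,0,0,1.2,0,0,0,1.4,0,0,0,1.5,0,0,0,1.6,0,0,0,1.6,0,0,0,1.6,0]
}}

```text
clock: 9.55
position: [0.5513, -0.0532, 0.1532]
tool_rot: [0.0, 0.604, 0.797, 0.0]
wrist_force: [0.6, -0.2, -2.0]
gripper_width: 0.0228
```

{"name": "jog_arm", "arguments": {
  "rows": [0,0,0.3,0,0,0,0.6,0,0,0,0.9,0,0,0,1.2,0,0,0,1.2,0]
}}

```text
clock: 9.97
position: [0.5507, -0.0532, 0.1403]
tool_rot: [-0.001, 0.604, 0.797, -0.001]
wrist_force: [-0.3, 0.2, -1.6]
gripper_width: 0.0234
```

{"name": "jog_arm", "arguments": {
  "rows": [0,0,0.6,0,0,0,1.2,0,0,0,1.8,0,0,0,2.4,0,0,0,2.6,0,0,0,2.6,0]
}}

```text
clock: 10.47
position: [0.5507, -0.0532, 0.1141]
tool_rot: [-0.001, 0.604, 0.797, -0.001]
wrist_force: [0.5, 0.7, -0.5]
gripper_width: 0.0234
```

Hole 2 passed too. On to hole 3.

{"name": "jog_arm", "arguments": {
  "rows": [0,0,-1.5,0,0,0,-3.5,0,0,0,-5.2,0,0,0,-5.4,0,2,-0.4,-5.4,0,4.14,-0.79,-5.4,0,4.14,-0.79,-5.4,0,4.14,-0.79,-5.4,0]
}}

```text
clock: 11.13
position: [0.5319, -0.0148, 0.1688]
tool_rot: [-0.0, 0.604, 0.797, -0.0]
wrist_force: [0.4, 0.7, -0.8]
gripper_width: 0.0232
```

{"name": "jog_arm", "arguments": {
  "rows": [0,0,0.6,0,0,0,1.0,0,0,0,1.2,0,0,0,1.3,0,0,0,1.4,0,0,0,1.4,0,0,0,1.4,0]
}}

```text
clock: 11.72
position: [0.5323, -0.0158, 0.1549]
tool_rot: [-0.0, 0.605, 0.797, -0.0]
wrist_force: [-0.7, -1.8, -2.8]
gripper_width: 0.0233
```

```bash
python3 go.py .5317,-.0154,.1558;
```

```text
clk 11.72 pos [ 0.5323 -0.0158  0.1549] yaw 1.843 tilt -0.0007 -0.0005 F [-0.7 -1.8 -2.8] w 0.0233
.5317,-.0154,.1558 -> cm [ 0.06 -0.05 -0.09]
```

{"name": "jog_arm", "arguments": {
  "rows": [0,0,0.05,0,0,0,0.1,0,0,0,0.15,0,0,0,0.2,0,0,0,0.2,0,0,0,0.2,0]
}}

```text
clock: 12.22
position: [0.5325, -0.0157, 0.1534]
tool_rot: [0.0, 0.604, 0.797, -0.0]
wrist_force: [-0.5, -4.9, 1.1]
gripper_width: 0.0233
```

```bash
python3 go.py .5317,-.0154,.1558; python3 -c "
from h import *
print([ (manip.grab_frame('scene') and manip.read_state()['wrist_force'].round(1).tolist()) for _ in range(3)])"
```

```text
clk 12.22 pos [ 0.5325 -0.0157  0.1534] yaw 1.844 tilt 0.0001 -0.0006 F [-0.5 -4.9  1.1] w 0.0233
.5317,-.0154,.1558 -> cm [ 0.05 -0.06 -0.24]
[[-0.1, -5.3, 1.2], [-0.4, -4.2, 0.8], [-0.4, -5.6, 1.0]]
```

The rim pushes the tool toward -y, so the pin sits off-centre. Shifting 1 mm that way.

{"name": "jog_arm", "arguments": {
  "rows": [-0.05,0,0,0,-0.1,0,0,0,-0.1,0,0,0,-0.1,0,0,0]
}}

```text
clock: 12.7
position: [0.5326, -0.0161, 0.1529]
tool_rot: [-0.0, 0.604, 0.797, 0.0]
wrist_force: [-0.9, -1.8, 0.6]
gripper_width: 0.0233
```

{"name": "jog_arm", "arguments": {
  "rows": [-0.06,0,0,0,-0.06,0,0,0,-0.06,0,0.05,0,-0.06,0,0.1,0,-0.06,0,0.15,0,-0.06,0,0.2,0,-0.06,0,0.2,0,-0.06,0,0.2,0]
}}

```text
clock: 13.37
position: [0.5329, -0.0169, 0.1511]
tool_rot: [0.0, 0.604, 0.797, 0.0]
wrist_force: [-0.9, -0.3, -1.7]
gripper_width: 0.0233
```

{"name": "jog_arm", "arguments": {
  "rows": [0,0,0.15,0,0,0,0.3,0,0,0,0.45,0,0,0,0.6,0,0,0,0.6,0,0,0,0.6,0]
}}

```text
clock: 13.87
position: [0.5328, -0.017, 0.145]
tool_rot: [-0.0, 0.604, 0.797, -0.0]
wrist_force: [0.5, -0.2, -0.9]
gripper_width: 0.0235
```

{"name": "jog_arm", "arguments": {
  "rows": [0,0,0.3,0,0,0,0.6,0,0,0,0.9,0,0,0,1.2,0,0,0,1.2,0]
}}

```text
clock: 14.28
position: [0.5324, -0.017, 0.1323]
tool_rot: [-0.001, 0.604, 0.797, -0.001]
wrist_force: [0.1, -0.2, -1.5]
gripper_width: 0.0231
```

{"name": "jog_arm", "arguments": {
  "rows": [0,0,0.5,0,0,0,1.0,0,0,0,1.5,0,0,0,1.9,0,0,0,1.9,0,0,0,1.9,0]
}}

```text
clock: 14.78
position: [0.5328, -0.017, 0.1138]
tool_rot: [-0.0, 0.604, 0.797, -0.0]
wrist_force: [-0.6, 0.4, -1.1]
gripper_width: 0.0232
```

```bash
python3 go.py .5317,-.0154,.1558; python3 - <<'E'
from h import *
print([(manip.grab_frame('scene') and manip.read_state()['wrist_force'].round(1).tolist()) for _ in range(3)])
L=[]
for n in('top','scene'):
    im,d=manip.grab_frame(n); u,v=proj(n,np.array([.532,-.016,.08])).astype(int)
    L.append(cv2.resize(im[v-45:v+45,u-50:u+50,::-1],(400,360),interpolation=cv2.INTER_CUBIC))
cv2.imwrite('pics/h3.png',np.hstack(L))
E
```

```text
clk 14.78 pos [ 0.5328 -0.017   0.1138] yaw 1.844 tilt -0.0007 -0.0003 F [-0.6  0.4 -1.1] w 0.0232
.5317,-.0154,.1558 -> cm [ 0.18 -0.06 -4.2 ]
[[0.1, 0.4, -1.0], [0.2, -0.5, -1.1], [-0.2, -0.6, -1.1]]
```

View pics/h3.png

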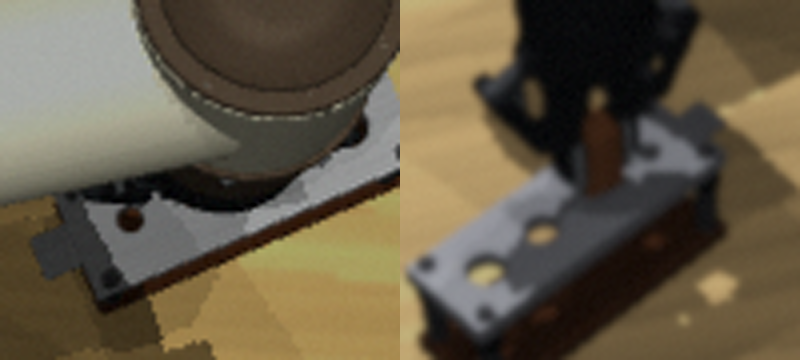

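Hole 3 took about 42 mm with no force; the picture shows the head low over hole 3 and hole 4 free at left (130,218). Next I try hole 4 gently.

{"name": "jog_arm", "arguments": {
  "rows": [0,0,-1.5,0,0,0,-3.5,0,0,0,-5.2,0,0,0,-5.4,0,2,-0.4,-5.4,0,4.12,-0.8,-5.4,0,4.12,-0.8,-5.4,0,4.12,-0.8,-5.4,0]
}}

```text
clock: 15.7
position: [0.5135, 0.0211, 0.1677]
tool_rot: [-0.0, 0.604, 0.797, -0.0]
wrist_force: [0.7, -0.1, -2.0]
gripper_width: 0.0234
```

{"name": "jog_arm", "arguments": {
  "rows": [0,0,0.6,0,0,0,1.0,0,0,0,1.15,0,0,0,1.2,0,0,0,1.25,0,0,0,1.3,0,0,0,1.3,0,0,0,1.3,0]
}}

```text
clock: 16.37
position: [0.5138, 0.0202, 0.1553]
tool_rot: [-0.0, 0.604, 0.797, -0.0]
wrist_force: [-2.4, -1.2, 2.6]
gripper_width: 0.0233
```

```bash
python3 go.py .514,.0205,.1558
```

```text
clk 16.37 pos [0.5138 0.0202 0.1553] yaw 1.843 tilt -0.0007 -0.0006 F [-2.4 -1.2  2.6] w 0.0233
.514,.0205,.1558 -> cm [ 0.02  0.03 -0.05]
```

{"name": "jog_arm", "arguments": {
  "rows": [-0.02,-0.04,0,0,-0.02,-0.08,0,0,-0.02,-0.08,0,0,-0.02,-0.08,0.03,0,-0.02,-0.08,0.06,0,-0.02,-0.08,0.06,0,-0.02,-0.08,0.06,0]
}}

```text
clock: 16.95
position: [0.5136, 0.0202, 0.1548]
tool_rot: [0.0, 0.604, 0.797, 0.0]
wrist_force: [-1.0, -2.0, 3.2]
gripper_width: 0.0236
```

```bash
python3 -c "
from h import *
print([(manip.grab_frame('scene') and manip.read_state()['wrist_force'].round(1).tolist()) for _ in range(4)])"
```

```text
[[-1.6, -0.8, 3.6], [-1.7, -1.0, 4.0], [-1.4, -0.2, 4.0], [-1.7, -0.6, 3.5]]
```

{"name": "jog_arm", "arguments": {
  "rows": [0,-0.04,0,0,0,-0.08,0,0,0,-0.08,0,0,0,-0.08,0.04,0,0,-0.08,0.08,0,0,-0.08,0.08,0,0,-0.08,0.08,0]
}}

```text
clock: 17.73
position: [0.5133, 0.0201, 0.1543]
tool_rot: [0.001, 0.604, 0.797, 0.001]
wrist_force: [0.2, -0.2, 5.5]
gripper_width: 0.0232
```

```bash
python3 go.py; python3 -c "
from h import *
print([(manip.grab_frame('top') and manip.read_state()['wrist_force'].round(1).tolist()) for _ in range(4)])"
```

```text
clk 17.73 pos [0.5133 0.0201 0.1543] yaw 1.844 tilt 0.0018 0.0002 F [ 0.2 -0.2  5.5] w 0.0232
[[0.1, -1.6, 5.7], [0.9, -0.8, 4.6], [0.6, -2.2, 5.9], [0.1, -1.8, 5.3]]
```

{"name": "jog_arm", "arguments": {
  "rows": [-0.03,0.01,0,0,-0.05,0.02,0,0,-0.05,0.02,0.03,0,-0.05,0.02,0.03,0,-0.05,0.02,0.03,0]
}}

```text
clock: 18.35
position: [0.5134, 0.02, 0.154]
tool_rot: [0.0, 0.604, 0.797, 0.001]
wrist_force: [-0.1, -0.2, 5.9]
gripper_width: 0.0233
```

```bash
python3 go.py; python3 -c "
from h import *
print([(manip.grab_frame('top') and manip.read_state()['wrist_force'].round(1).tolist()) for _ in range(4)])"
```

```text
clk 18.35 pos [0.5134 0.02   0.154 ] yaw 1.844 tilt 0.0015 0.0007 F [-0.1 -0.2  5.9] w 0.0233
[[-0.7, 0.3, 6.9], [-1.3, 0.3, 7.1], [-0.3, -0.9, 6.5], [-0.4, -0.2, 6.7]]
```

Hole 4 refuses it: about 8 N straight up, no side force, and the tool stops at the surface. Lifting and going back to hole 3.

{"name": "jog_arm", "arguments": {
  "rows": [0,0,-0.7,0,0,0,-1.4,0,0,0,-1.4,0,-2,0.4,-1.4,0,-4.1,0.82,-1.4,0,-4.1,0.82,-1.4,0,-4.1,0.82,-1.4,0,-4.1,0.82,-1.4,0]
}}

```text
clock: 19.22
position: [0.5312, -0.0177, 0.1669]
tool_rot: [-0.001, 0.605, 0.796, -0.0]
wrist_force: [-0.4, 0.4, -0.6]
gripper_width: 0.0234
```

```bash
python3 go.py .5326,-.0172,.1558
```

```text
clk 19.22 pos [ 0.5312 -0.0177  0.1669] yaw 1.843 tilt -0.0015 0.0002 F [-0.4  0.4 -0.6] w 0.0234
.5326,-.0172,.1558 -> cm [0.01 0.15 1.11]
```

{"name": "jog_arm", "arguments": {
  "rows": [0.02,0.08,0.5,0,0.02,0.08,0.9,0,0.02,0.08,1.1,0,0.02,0.08,1.2,0,0.02,0.08,1.3,0,0.02,0.08,1.4,0,0.02,0.08,1.4,0,0.02,0.08,1.4,0]
}}

```text
clock: 19.88
position: [0.5326, -0.0173, 0.1535]
tool_rot: [0.0, 0.604, 0.797, 0.0]
wrist_force: [-0.5, -0.3, -2.5]
gripper_width: 0.0233
```

{"name": "jog_arm", "arguments": {
  "rows": [0,0,0.15,0,0,0,0.3,0,0,0,0.45,0,0,0,0.6,0,0,0,0.8,0,0,0,0.8,0]
}}

```text
clock: 20.38
position: [0.5323, -0.0174, 0.1449]
tool_rot: [-0.0, 0.604, 0.797, -0.0]
wrist_force: [0.5, 0.7, -2.7]
gripper_width: 0.0234
```

{"name": "jog_arm", "arguments": {
  "rows": [0,0,0.5,0,0,0,1.0,0,0,0,1.5,0,0,0,2.0,0,0,0,2.5,0,0,0,3.0,0,0,0,3.2,0,0,0,3.2,0]
}}

```text
clock: 21.05
position: [0.5322, -0.0174, 0.1127]
tool_rot: [-0.001, 0.604, 0.797, -0.001]
wrist_force: [-0.6, 0.2, -1.8]
gripper_width: 0.0232
```

{"name": "jog_arm", "arguments": {
  "rows": [0,0,0.2,0,0,0,0.4,0,0,0,0.55,0,0,0,0.6,0,0,0,0.65,0,0,0,0.65,0,0,0,0.65,0]
}}

```text
clock: 21.63
position: [0.5326, -0.0173, 0.1071]
tool_rot: [0.0, 0.604, 0.797, 0.0]
wrist_force: [-0.5, 0.1, -0.7]
gripper_width: 0.0232
```

{"name": "jog_arm", "arguments": {
  "rows": [0,0,0.05,0,0,0,0.1,0,0,0,0.15,0,0,0,0.15,0,0,0,0.15,0]
}}

```text
clock: 22.05
position: [0.5326, -0.0173, 0.1058]
tool_rot: [0.0, 0.604, 0.797, 0.0]
wrist_force: [-0.6, -0.3, 1.1]
gripper_width: 0.0235
```

```bash
python3 go.py
```

```text
clk 22.05 pos [ 0.5326 -0.0173  0.1058] yaw 1.844 tilt 0.0002 -0.0000 F [-0.6 -0.3  1.1] w 0.0235
```

Seating contact is starting. A little more, to about 6 N over baseline.

{"name": "jog_arm", "arguments": {
  "rows": [0,0,0.05,0,0,0,0.1,0,0,0,0.1,0,0,0,0.1,0]
}}

```text
clock: 22.38
position: [0.5326, -0.0173, 0.1048]
tool_rot: [0.0, 0.604, 0.797, 0.0]
wrist_force: [-2.3, 0.8, 5.1]
gripper_width: 0.0234
```

{"name": "jog_arm", "arguments": {
  "rows": [0,0,-0.06,0,0,0,-0.06,0,0,0,-0.06,0,0,0,-0.06,0,0,0,-0.06,0,0,0,-0.06,0],
  "gripper": 0.65
}}

```text
clock: 22.88
position: [0.5326, -0.0173, 0.1049]
tool_rot: [-0.0, 0.604, 0.797, -0.0]
wrist_force: [-1.2, 0.2, 0.7]
gripper_width: 0.0551
```

{"name": "jog_arm", "arguments": {
  "rows": [0,0,-0.06,0,0,0,-1,0,0,0,-3,0,0,0,-6,0,0,0,-9,0,0,0,-12,0,0,0,-12,0]
}}

```text
clock: 23.47
position: [0.5361, -0.0171, 0.2327]
tool_rot: [0.005, 0.604, 0.797, 0.005]
wrist_force: [1.3, -0.4, -0.4]
gripper_width: 0.0553
```

{"name": "jog_arm", "arguments": {
  "rows": [0,-4,0,0,0,-8,0,0,20,-12,0,0,20,-12,0,0,20,-12,0,0,20,-12,0,0,20,-12,0,0,20,-12,0,0]
}}

```text
clock: 24.13
position: [0.3614, 0.1473, 0.2262]
tool_rot: [0.0, 0.601, 0.799, 0.002]
wrist_force: [0.0, -0.4, 0.7]
gripper_width: 0.0553
```

```bash
python3 go.py; python3 - <<'E'
from h import *
np.set_printoptions(precision=4,suppress=True)
L=[]
for n in('top','scene'):
    im,d=manip.grab_frame(n); P=cloud(n,d); X,Y,Z=P[...,0],P[...,1],P[...,2]
    m=(d>0)&(abs(X-.532)<.035)&(abs(Y+.0165)<.035)&(Z>.09)&(Z<.16)
    t=m&(Z>Z[m].max()-.008) if m.any() else m
    print(n,m.sum(),'ztop',np.median(Z[t]),np.percentile(Z[m],95),'xy',cv2.minAreaRect((P[t][:,:2]*1000).astype(np.float32)))
    pl=(d>0)&(abs(X-.54)<.1)&(abs(Y+.034)<.1)&(abs(Z-.075)<.006); print(' plate z',np.median(Z[pl]))
    u,v=proj(n,np.array([.535,-.02,.09])).astype(int)
    L.append(cv2.resize(im[v-45:v+45,u-50:u+50,::-1],(400,360),interpolation=cv2.INTER_CUBIC))
cv2.imwrite('pics/end.png',np.hstack(L))
E
```

```text
clk 24.13 pos [0.3614 0.1473 0.2262] yaw 1.852 tilt 0.0023 0.0029 F [ 0.  -0.4  0.7] w 0.0553
top 175 ztop 0.11969901155188839 0.12138276739241276 xy ((532.1312255859375, -15.120532035827637), (23.716873168945312, 23.957693099975586), 14.754860877990723)
 plate z 0.0749339251555991
scene 198 ztop 0.11854502310324921 0.12116059222919369 xy ((532.3977661132812, -19.72900390625), (25.435752868652344, 24.137149810791016), 13.247446060180664)
 plate z 0.07431668529801094
```

View pics/end.png

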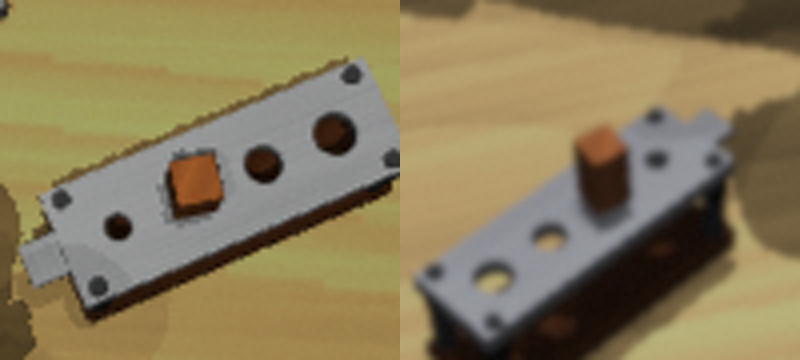

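The pin stands in hole 3, upright, with its head on the plate (head top 0.120 m, plate 0.075 m). Hole 4 at left (118,228) and holes 1 and 2 are free. I'll let the arm settle and hand in.

{"name": "jog_arm", "arguments": {
  "rows": [0,0,0,0,0,0,0,0,0,0,0,0,0,0,0,0]
}}

```text
clock: 24.57
position: [0.3635, 0.142, 0.225]
tool_rot: [-0.0, 0.605, 0.796, -0.0]
wrist_force: [0.2, 0.9, -0.7]
gripper_width: 0.0552
```

```bash
python3 go.py; python3 -c "
from station import manip
print(manip.close_job())"
```

```text
clk 24.57 pos [0.3635 0.142  0.225 ] yaw 1.841 tilt -0.0002 -0.0002 F [ 0.2  0.9 -0.7] w 0.0552
the job is handed in; nothing more can be done
None
```

The pin from the block is gauged and now stands in hole 3 (17 mm), the narrowest hole that let it through. I handed the job in at 24.6 s.

- **Gauging:** It went about 41 mm deep through holes 1, 2 and 3 in turn. At hole 3 it first touched the rim about 1.5 mm off-centre (roughly 5 N sideways) and went in freely once shifted. Hole 4 (14 mm) refused it at about 8 N pressed squarely, with almost no side force. So this looks like the 15.5 mm pin.
- **Seating:** I pressed it home in hole 3 with about 7 N, released it and moved the arm clear.
- **Last checks:** The head top is at 0.1197 m (0.120 expected fully home), the plate is back at 0.075 m, and the pin is upright. The highest press on the plate that I saw was about 8.5 N.
- **Disagreement:** The two cameras differ by about 5 mm in y, but both show the head on the plate at hole 3.
- **Not re-measured:** I never went near the other pin, shoe, hammer, tin or purple look-alike, but I did not check their positions again at the end.

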